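# Take the red basket off its deep hook and stand it on the scale

### The arm

A 6-joint arm with a two-finger parallel gripper is mounted at the origin on the work surface. World frame = base frame: x ahead of the robot, y to its left, z up, the work surface at z = 0. Lengths are in m, angles in rad, forces in N, time in s.
With the tool pointing down it reaches from about 0.325 to 1 m from the base axis. Payload 5.1 kg.
Tool frame: the origin (TCP) lies midway between the tips of the shut fingers; the grasp point (between the pads) lies 19 mm behind it; z points along the fingers, y is the line along which they close (so a half turn about z gives the same grasp; the last joint's range is limited). The gripper opens to 85 mm and grips with 20 to 120 N. Pads are 22 mm wide; open, the fingers measure 114 mm over their backs; the gripper's body (76 mm by 85 mm) begins 54 mm behind the grasp point. The pads swing forward as they close: fully open they stand 13 mm farther back than shut.
Start: joints at [-1.224, 0.124, 1.65, -0, 1.367, -0.083], TCP at [0.271, -0.591, 0.231] pointing down, gripper open.
Joint ranges: [-2.61, 2.61], [-1.02, 2.33], [0.03, 2.71], [-1.35, 4.49], [0.32, 2.68], [-2.91, 2.91]. Speed limits (rad/s): [2.57, 2.57, 3.14, 3.14, 3.14, 3.14].

### API

Orientations are given as a rotation vector (axis times angle).
In Python, from station import readout, snapshot, manip, models gives the robot as it stands.
- The arm moves only by the tool play_rows, never from a script. Its argument "series" is a list that holds one entry, the list of rows, each a list of 7 numbers: the turn, a rotation vector about the tool's x, y, z in degrees, then the shift along the tool's x, y, z in m, then the closure, from -1 (fully open) to 1 (shut), so that 0 is half open. A call has 1 to 5 rows; each row shifts and turns the commanded pose from where the row before left it, along the tool's axes as they then stand; what a row does not reach is not made up. A row lasts 1/10 s, in which the tool goes at most 50 mm and 8.59 degrees, less where a joint would pass 70% of its speed; a pose out of reach is approached as far as the arm can. A call is refused whole if a number of a shift passes 0.05 or a number of a turn 8.59, either way. A call with a gripper value outside its range is refused whole. The fingers move at their own pace and stop on an object; "squeeze" is the grip in N (left out, the last holds). Time passes only in rows, so rows that do not move let the fingers close. It gives the time, the measured TCP pose, the force, the opening and the grip force at its end, in the units of the state.
- readout.observe(): the state, without advancing time (a new reading comes with each control period).
- snapshot(name): name is "scene" or "side" or "wrist"; returns a dict with "frame" (400x640x3 uint8, red, green, blue), "fx", "fy", "cx", "cy" (pixels), "camera_from_world" (4x4, takes a point from world to camera coordinates). Camera axes: x right, y down, z forward; pixel columns grow to the right and rows downward; lengths in m; the calibration is good to about 2 mm. A picture is of the moment at which its call begins. There is no depth.
- manip.close_job(): hands the job in; it is judged then, once.
Trained networks look in a picture, given as the dict that the camera call returned (one of the last four; its "shot" number tells which), for a name from the list of things; names that differ only in an ending like _2 or _b are one class to them, and where a whole thing is asked for, a point or a joint stands for the part that bears it (a point fixed in the world has none). Each returns a list of dicts, best first, with "p" (0 to 1); they miss things now and then, are a little off and sometimes report something else, mostly with a low value. They report only what shows in the picture. A call takes as long as a camera call. They do not tell look-alikes from the thing itself.
- models.search_frame(picture, query): "at" ([column, row] as shares, 0 to 1, of the picture: columns of its width, rows of its height, amid what is visible of it).
- models.outline_of(picture, query): "region" (400x640 bool, what is visible of it) and "at" ([column, row] as shares, 0 to 1, of the picture: columns of its width, rows of its height, amid what is visible of it).
The state is a dict: "time_s": time; "joints": joint angles; "qvel": joint speeds; "effort": joint torques, N m; "position": TCP position; "ee_rot": TCP orientation; "ft_force": force on the tool from outside, world axes, zero at the start; "ft_torque": the same for the moment, N m; "finger_gap": finger opening in m; "grasp_force": force on a finger pad.
Only numpy, scipy, OpenCV 4.12 (cv2) and the standard library are available. Lean on these libraries where they do the work, as an engineer would, in place of code of your own. Each camera call takes 0.05 s, during which the arm holds its last target. There are 200 camera calls.

### The job

At the food pantry's packing table, take the red wire basket down by its grip: lift it up past the tips of its deep upturned hook, then draw it out, and stand it upright on the middle of the bench scale's platform, set down gently rather than dropped, ready to be filled and weighed. Leave the blue basket hanging where it is.

Things in the scene. Friction and masses are not known exactly. Their poses are not given: they have to be found in the camera images.
- red_grip (a point): Centre of the red basket's red grip, 20 x 64 x 24 mm (x, y, z), midway along the steel bail's top bar (8 mm rod along y, on the hook prongs 50 mm either side of the grip). Red wire basket: rigid, empty, 250 g, 110 (x) x 140 (y) mm; underside 185 mm and rim 120 mm below this point. Bail fixed, upright, 140 mm wide. x points to the hook's back, z up; both x sides of the grip are free.
- blue_grip (a point): Centre of the blue basket's blue grip. The same kind of basket as the red one, hanging on a stand of its own like the red one's; it stays there.
- red_hook (a point): Midpoint between the tops of the red stand's two upturned prong tips (10 mm rods, 90 mm gap; fixed). Open to -x (towards the robot) and up. The hanging grip is 30 mm behind (+x) and 41 mm below; uprights 108 mm behind. The bar clears the tips after a 45 mm rise; at 105 mm the rim meets the prongs from below, so lift 60 to 85 mm, then 110 mm or more along -x frees the whole basket.
- platform (a point): Centre of the top face of the bench scale's aluminium platform, 220 x 220 mm, 52 mm above the table. The scale is fixed and rigid: grey body 250 (x) x 230 (y) mm, low black display on its -x side. z up.
There are look-alikes about, which are no part of the job. There is more than one size of the part that bears red_grip; the job needs the larger.

How it is judged:
By the outcome, as a careful person would: the job done as asked, in the order asked, and still so for the second after the job is handed in, with the robot touching nothing.
It also fails if it takes over 48 s, if anything falls off the work surface, if the arm or the gripper's body presses on something with over 40 N, if the wrist force passes 120 N, or if a joint passes its speed limit or range.

## Working session

There is one attempt and no reset: what is moved stays moved. The work goes in short steps, Python scripts to look and compute and a tool call to move; the robot and the scene stay as the last step left them, time stands still between calls to the robot, and variables do not carry over. Pictures are saved under pics/ and viewed, at most 10 in all, crops included, and the job is handed in when it is done.

Besides the shell and the picture viewer there is one more tool, called by a JSON object that holds its "fn" and its "kwargs", one argument or row to a line. play_rows: Moves the arm, as the interface text tells. Its arguments: {"type":"object","properties":{"series":{"type":"array"},"squeeze":{"type":"number"}},"required":["series"]}

```bash
mkdir -p pics; cat > h.py <<'E'
import numpy as np,cv2
from station import readout,snapshot,manip,models
from scipy.spatial.transform import Rotation as R
def ray(s,px):
    T=np.array(s["camera_from_world"]);d=np.array([(px[0]-s["cx"])/s["fx"],(px[1]-s["cy"])/s["fy"],1.])
    Rm=T[:3,:3];return -Rm.T@T[:3,3],Rm.T@d/np.linalg.norm(d)
def tri(rs):
    A=0;b=0
    for o,d in rs:
        P=np.eye(3)-np.outer(d,d);A=A+P;b=b+P@o
    p=np.linalg.solve(A,b)
    return p,[float(np.linalg.norm((np.eye(3)-np.outer(d,d))@(p-o)))for o,d in rs]
def proj(s,p):
    q=np.array(s["camera_from_world"])@np.r_[p,1];return q[0]/q[2]*s["fx"]+s["cx"],q[1]/q[2]*s["fy"]+s["cy"]
def save(s,n):cv2.imwrite("pics/%s.png"%n,s["frame"][:,:,::-1])
E
python3 - <<'E'
from h import *
print(readout.observe())
for c in("scene","side"):
    s=snapshot(c);save(s,c+"0");print(c,np.round(s["camera_from_world"],3).tolist(),s["fx"])
    for q in("red_grip","blue_grip","red_hook","platform"):
        print(q,[(round(float(d["p"]),2),np.round(np.array(d["at"])*[640,400],1).tolist())for d in models.search_frame(s,q)[:6]])
E
```

```text
{'time_s': 0.0, 'joints': array([-1.22359055e+00,  1.24497295e-01,  1.65169132e+00, -2.56673190e-05,
        1.36748297e+00, -8.25923695e-02]), 'qvel': array([ 0.0003327 , -0.00164369, -0.00063535,  0.00117731, -0.00124257,
        0.00023467]), 'effort': array([ 2.14075976e-04, -4.23606956e+01, -3.65453446e+01, -1.94254740e-04,
        7.07552681e-03,  5.17834096e-06]), 'position': array([ 0.2706087 , -0.59031552,  0.23004783]), 'ee_rot': array([-3.06731760e+00, -6.69510166e-01,  4.69624272e-04]), 'ft_force': array([ 0.04209662, -0.47917815, -0.00144064]), 'ft_torque': array([-0.01402047, -0.00032467, -0.0065473 ]), 'grasp_force': 0.0, 'finger_gap': 0.08528878385811502}
scene [[0.212, 0.977, 0.006, -0.028], [0.649, -0.136, -0.749, -0.197], [-0.731, 0.162, -0.663, 2.063], [0.0, 0.0, 0.0, 1.0]] 497.5953292952235
red_grip [(0.69, [246.0, 236.0]), (0.67, [188.5, 218.3])]
blue_grip [(0.69, [426.9, 207.7]), (0.4, [245.8, 240.9])]
red_hook [(0.98, [246.3, 263.5])]
platform [(0.68, [342.5, 221.3])]
side [[-0.872, -0.489, 0.023, 0.362], [-0.258, 0.42, -0.87, 0.292], [0.416, -0.764, -0.492, 0.829], [0.0, 0.0, 0.0, 1.0]] 390.5822578380824
red_grip [(0.72, [335.5, 182.9]), (0.59, [405.6, 190.8])]
blue_grip [(0.71, [184.3, 308.8])]
red_hook [(0.98, [324.6, 202.5])]
platform [(0.64, [304.6, 266.7])]
```

View pics/scene0.png

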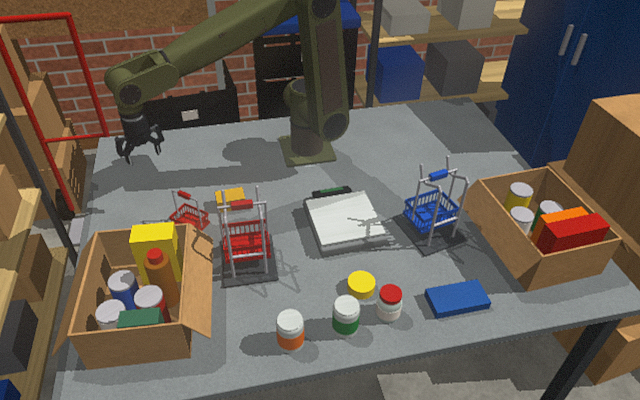

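View pics/side0.png

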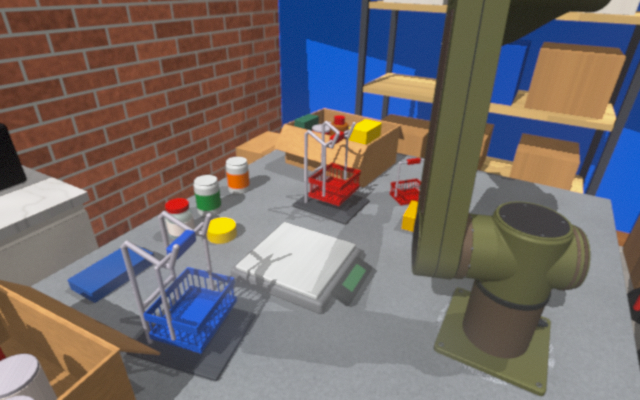

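The scene picture shows the larger red basket on its stand at about (246,240), with its grip at about (237,204). The small red look-alike is at (188,215), the scale at (343,222) and the blue basket at (432,210). The side picture shows the red grip near (338,137) and the scale near (303,262). I'll zoom in for exact pixels.

```bash
python3 - <<'E'
from h import *
a=cv2.imread("pics/scene0.png");b=cv2.imread("pics/side0.png")
z=lambda i,x,y,w,h,k:cv2.resize(i[y:y+h,x:x+w],None,fx=k,fy=k,interpolation=cv2.INTER_CUBIC)
cv2.imwrite("pics/c1.png",np.hstack([z(a,210,175,80,115,5),z(b,295,110,80,115,5)]))
cv2.imwrite("pics/c2.png",np.hstack([z(a,295,175,100,100,4),z(b,230,210,100,100,4)]))
E
```

```text
(no output)
```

View pics/c1.png

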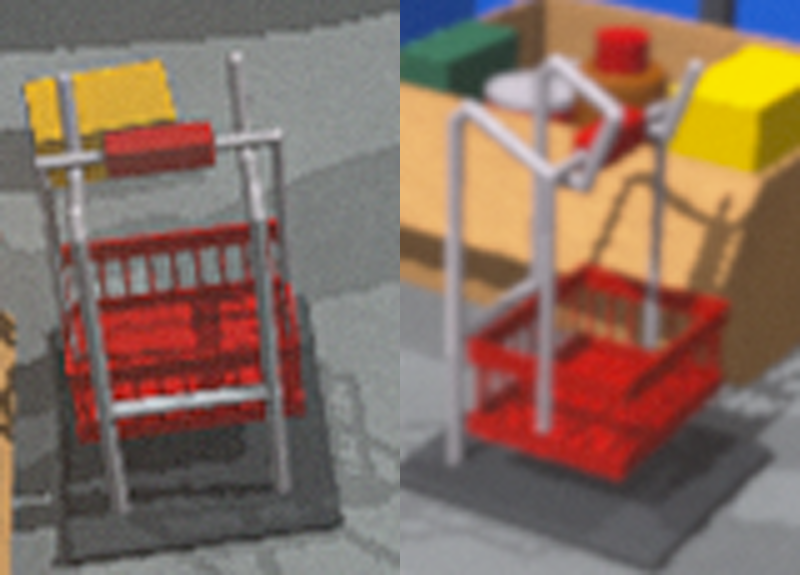

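View pics/c2.png

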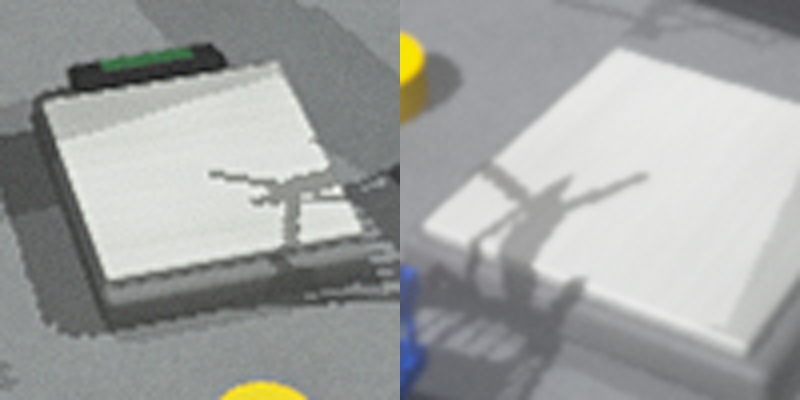

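The crops give scene pixels: red grip (241.9,204.8), bar ends (217.6,207.4) and (266,201.8), prong tips (223.2,191) and (257.2,186.4). In the side view the grip is at (337,137) and the tips at about (338.4,132) and (354.2,123). The platform corners in the scene view are (307,199.3), (365,191), (386.3,234.3) and (321.3,245).

```bash
python3 - <<'E'
from h import *
s=snapshot("scene");d=snapshot("side")
g,e=tri([ray(s,(241.9,204.8)),ray(d,(337,137))]);print("grip",g,e)
def onz(s,px,z):
    o,v=ray(s,px);return o+v*(z-o[2])/v[2]
a,b=onz(s,(217.6,207.4),g[2]),onz(s,(266,201.8),g[2]);v=b-a
print("bar",a,b,np.linalg.norm(v),"yaw",np.degrees(np.arctan2(-v[0],v[1])))
for p,q in(((223.2,191),(338.4,132)),((257.2,186.4),(354.2,123)),((223.2,191),(354.2,123)),((257.2,186.4),(338.4,132))):print("tip",*tri([ray(s,p),ray(d,q)]))
C=np.array([onz(s,p,.052)for p in((307,199.3),(365,191),(386.3,234.3),(321.3,245))]);print("plat scene",C.round(3).tolist(),C.mean(0))
D=np.array([onz(d,p,.052)for p in((285.5,222),(235.8,267),(316.3,298.8))]);print("side",D.round(3).tolist(),(D[0]+D[2])/2)
for n,p in(("scene",s),("side",d)):
    m=models.outline_of(p,"platform")[0];r=m["region"].astype(np.uint8)
    c=max(cv2.findContours(r,0,2)[0],key=cv2.contourArea);q=cv2.boxPoints(cv2.minAreaRect(c))
    P=np.array([onz(p,k[0],.052)[:2] for k in c],np.float32);print(n,m["p"],cv2.minAreaRect(P))
# basket red mask grip refine
for p,(x,y) in((s,(242,205)),(d,(337,137))):
    f=p["frame"].astype(int);M=(f[...,0]>90)&(f[...,0]>2*f[...,1]);w=M[y-9:y+10,x-14:x+15];yy,xx=np.nonzero(w);print(xx.min()+x-14,xx.max()+x-14,yy.min()+y-9,yy.max()+y-9,xx.mean()+x-14,yy.mean()+y-9)
E
```

```text
grip [ 0.54478416 -0.30420706  0.23542378] [0.0017410696396160808, 0.0017410696396160832]
bar [ 0.54364063 -0.37364905  0.23542378] [ 0.54847097 -0.23238272  0.23542378] 0.14134889196388192 yaw -1.958362053482413
tip [ 0.53637247 -0.33800536  0.26107966] [0.024610474842668924, 0.024610474842668668]
tip [ 0.49361897 -0.26447811  0.28279255] [0.026659158706594986, 0.026659158706595073]
tip [ 0.51307964 -0.35223085  0.27098393] [0.0020076554984758206, 0.0020076554984757734]
tip [ 0.51523133 -0.25270856  0.27270786] [0.001768720016496854, 0.0017687200164968329]
plat scene [[0.361, -0.07, 0.052], [0.36, 0.143, 0.052], [0.583, 0.148, 0.052], [0.585, -0.07, 0.052]] [0.47245256 0.03755098 0.052     ]
side [[0.577, -0.071, 0.052], [0.568, 0.151, 0.052], [0.351, 0.145, 0.052]] [0.4638318  0.03706482 0.052     ]
scene 0.96 ((0.4736579656600952, 0.025906585156917572), (0.31232887506484985, 0.23337291181087494), 2.347228765487671)
side 0.56 ((0.43305903673171997, 0.05435807257890701), (0.29379501938819885, 0.25970450043678284), 2.166499614715576)
231 252 200 209 241.77049180327867 203.13114754098362
326 343 131 141 336.8787878787879 135.66666666666666
```

{"fn": "play_rows", "kwargs": {
  "series": [
    [[0, 0, -8, 0, 0, -0.04, -1], [0, 0, -8, 0, 0, -0.04, -1], [0, 0, -8, 0, 0, -0.04, -1], [0, 0, -8, 0, 0, -0.04, -1], [0, 0, -8, 0, 0, 0, -1]]
  ],
  "squeeze": 40
}}

```text
time_s: 1.2
position: [0.2714, -0.5926, 0.4005]
ee_rot: [2.639, 1.68, -0.005]
ft_force: [0.2, -0.5, 1.3]
finger_gap: 0.0851
grasp_force: 0.0
```

{"fn": "play_rows", "kwargs": {
  "series": [
    [[0, 0, -8, 0, 0, 0, -1], [0, 0, -8, 0, 0, 0, -1], [0, 0, -8, 0, 0, 0, -1], [0, 0, 0, 0, 0, 0, -1], [0, 0, 0, 0, 0, 0, -1]]
  ]
}}

```text
time_s: 1.7
position: [0.2708, -0.5909, 0.3914]
ee_rot: [2.251, 2.191, -0.0]
ft_force: [-0.0, 0.1, 0.6]
finger_gap: 0.0856
grasp_force: 0.0
```

{"fn": "play_rows", "kwargs": {
  "series": [
    [[0, 0, 0, 0.036, 0.033, 0, -1], [0, 0, 0, 0.036, 0.033, 0, -1], [0, 0, 0, 0.036, 0.033, 0, -1], [0, 0, 0, 0.036, 0.033, 0, -1], [0, 0, 0, 0.036, 0.033, 0, -1]]
  ]
}}

```text
time_s: 2.2
position: [0.4411, -0.4133, 0.3915]
ee_rot: [2.251, 2.191, 0.0]
ft_force: [1.8, -0.4, -0.4]
finger_gap: 0.0857
grasp_force: 0.0
```

{"fn": "play_rows", "kwargs": {
  "series": [
    [[0, 0, 0, 0.036, 0.033, 0, -1], [0, 0, 0, 0.036, 0.033, 0, -1], [0, 0, 0, 0.036, 0.033, 0, -1], [0, 0, 0, 0.006, 0.001, 0.03, -1], [0, 0, 0, 0, 0, 0.03, -1]]
  ]
}}

```text
time_s: 2.7
position: [0.5445, -0.3017, 0.3322]
ee_rot: [2.244, 2.194, 0.001]
ft_force: [-0.5, -1.0, -0.3]
finger_gap: 0.0852
grasp_force: 0.0
```

```bash
python3 - <<'E'
from h import *
o=readout.observe();print(o["position"],o["ee_rot"],o["joints"])
w=snapshot("wrist");save(w,"w1");g=np.array([.544,-.304,.233])
print(proj(w,g),proj(w,[.513,-.352,.271]),proj(w,[.515,-.253,.272]))
E
```

```text
[ 0.54452813 -0.30166391  0.33217281] [2.24446246e+00 2.19351552e+00 1.22397753e-03] [-5.92157742e-01  1.87001092e-02  1.59367775e+00  1.00828899e-04
  1.52586301e+00 -5.69203580e-01]
(np.float64(319.0273354735385), np.float64(205.74575766628158)) (np.float64(278.493627269064), np.float64(283.7461502958249)) (np.float64(272.1653153856792), np.float64(148.67478736699505))
```

View pics/w1.png

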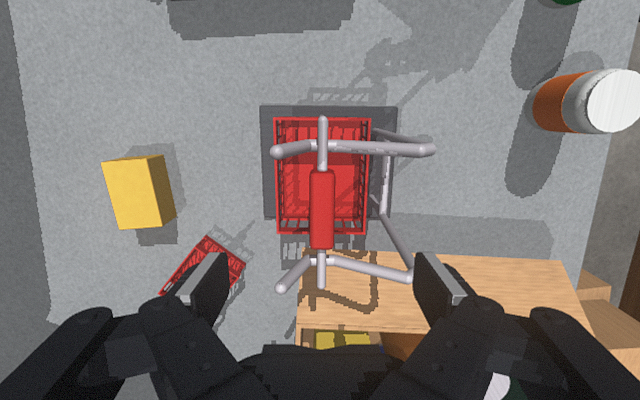

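The wrist picture shows the red grip spanning rows 170–248 at column 321, with the bar lined up with the image vertical. That is within 2–3 mm of my estimate. Both finger sides are clear of the prongs, so I'll go down.

{"fn": "play_rows", "kwargs": {
  "series": [
    [[0, 0, 0, -0.004, 0.001, 0.03, -1], [0, 0, 0, 0, 0, 0.03, -1], [0, 0, 0, 0, 0, 0.03, -1], [0, 0, 0, 0, 0, 0.025, -1], [0, 0, 0, 0, 0, 0, -1]]
  ]
}}

```text
time_s: 3.25
position: [0.5415, -0.3063, 0.2119]
ee_rot: [-2.244, -2.187, 0.003]
ft_force: [-0.3, 0.3, -0.1]
finger_gap: 0.0858
grasp_force: 0.0
```

{"fn": "play_rows", "kwargs": {
  "series": [
    [[0, 0, 0, 0, 0, 0, 1], [0, 0, 0, 0, 0, 0, 1], [0, 0, 0, 0, 0, 0, 1], [0, 0, 0, 0, 0, 0, 1], [0, 0, 0, 0, 0, 0, 1]]
  ],
  "squeeze": 60
}}

```text
time_s: 3.75
position: [0.5443, -0.3077, 0.2178]
ee_rot: [2.246, 2.193, 0.001]
ft_force: [-0.0, 0.8, 1.8]
finger_gap: 0.019
grasp_force: 59.7
```

{"fn": "play_rows", "kwargs": {
  "series": [
    [[0, 0, 0, 0, 0, 0, 1], [0, 0, 0, 0, 0, 0, 1], [0, 0, 0, 0, 0, 0, 1]]
  ]
}}

```text
time_s: 4.05
position: [0.5443, -0.3077, 0.2178]
ee_rot: [2.246, 2.193, 0.001]
ft_force: [0.6, -0.3, 5.4]
finger_gap: 0.0191
grasp_force: 60.0
```

{"fn": "play_rows", "kwargs": {
  "series": [
    [[0, 0, 0, 0, 0, -0.01, 1], [0, 0, 0, 0, 0, -0.015, 1], [0, 0, 0, 0, 0, -0.02, 1], [0, 0, 0, 0, 0, -0.02, 1], [0, 0, 0, 0, 0, -0.007, 1]]
  ]
}}

```text
time_s: 4.55
position: [0.5444, -0.3078, 0.2915]
ee_rot: [2.245, 2.192, 0.001]
ft_force: [0.0, 0.0, -2.8]
finger_gap: 0.0193
grasp_force: 59.1
```

{"fn": "play_rows", "kwargs": {
  "series": [
    [[0, 0, 0, 0, 0, 0, 1], [0, 0, 0, 0, 0, 0, 1]]
  ]
}}

```text
time_s: 4.75
position: [0.5433, -0.3071, 0.2874]
ee_rot: [-2.247, -2.194, 0.0]
ft_force: [-0.3, -0.5, -2.3]
finger_gap: 0.0189
grasp_force: 59.1
```

```bash
python3 - <<'E'
from h import *
o=readout.observe();print(o["position"],o["ee_rot"],o["ft_force"],o["ft_torque"],o["finger_gap"])
w=snapshot("side");save(w,"s2");v=snapshot("scene")
im=np.hstack([cv2.resize(p["frame"][y:y+150,x:x+130,::-1],None,fx=3,fy=3) for p,x,y in((w,275,70),(v,190,130))]);cv2.imwrite("pics/l1.png",im)
E
```

```text
[ 0.54333118 -0.30712373  0.28735797] [-2.24694726e+00 -2.19351420e+00  4.71108536e-04] [-0.3450833  -0.47499874 -2.26169437] [-0.00777553  0.01554408 -0.02293019] 0.018883600285127724
```

View pics/l1.png

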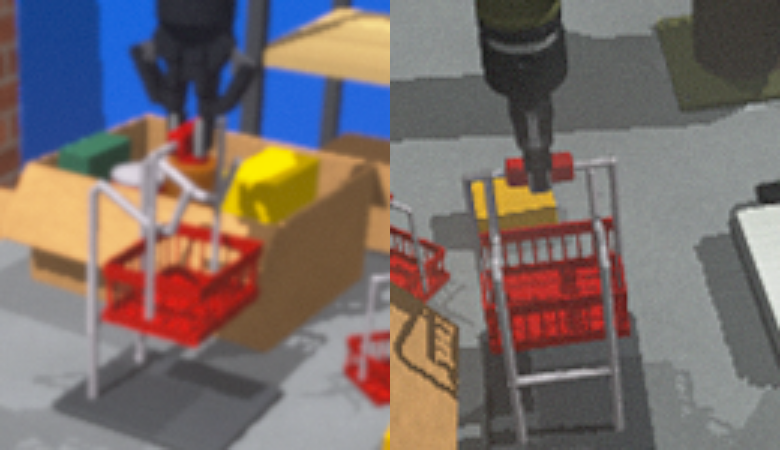

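The picture shows the basket lifted 70 mm, with the bar above the prong tips and the basket level. Next I'll draw it out along -x.

{"fn": "play_rows", "kwargs": {
  "series": [
    [[0, 0, 0, 0, -0.015, 0, 1], [0, 0, 0, 0, -0.03, 0, 1], [0, 0, 0, 0, -0.035, 0, 1], [0, 0, 0, 0, -0.035, 0, 1], [0, 0, 0, 0, -0.015, 0, 1]]
  ]
}}

```text
time_s: 5.35
position: [0.4107, -0.3037, 0.2875]
ee_rot: [-2.248, -2.192, 0.001]
ft_force: [0.6, -0.2, -2.3]
finger_gap: 0.019
grasp_force: 59.2
```

{"fn": "play_rows", "kwargs": {
  "series": [
    [[0, 0, 0, 0, 0, 0, 1], [0, 0, 0, 0.015, 0, -0.01, 1], [0, 0, 0, 0.03, 0, -0.01, 1], [0, 0, 0, 0.035, 0, 0, 1], [0, 0, 0, 0.035, 0, 0, 1]]
  ]
}}

```text
time_s: 5.85
position: [0.4175, -0.1875, 0.3096]
ee_rot: [2.247, 2.194, 0.002]
ft_force: [0.8, 0.1, -2.3]
finger_gap: 0.0189
grasp_force: 59.2
```

{"fn": "play_rows", "kwargs": {
  "series": [
    [[0, 0, 0, 0.035, 0, 0, 1], [0, 0, 0, 0.035, 0, 0, 1], [0, 0, -1, 0.035, 0.01, 0, 1], [0, 0, -1, 0.035, 0.015, 0, 1], [0, 0, 0, 0.035, 0.015, 0, 1]]
  ]
}}

```text
time_s: 6.35
position: [0.4597, -0.0117, 0.3094]
ee_rot: [2.207, 2.235, 0.002]
ft_force: [0.3, 0.1, -1.1]
finger_gap: 0.0192
grasp_force: 59.2
```

{"fn": "play_rows", "kwargs": {
  "series": [
    [[0, 0, 0, 0.03, 0.007, 0, 1], [0, 0, 0, 0.015, 0, 0, 1], [0, 0, 0, 0.005, 0, 0, 1], [0, 0, 0, 0, 0, 0, 1], [0, 0, 0, 0, 0, 0, 1]]
  ]
}}

```text
time_s: 6.85
position: [0.4654, 0.0354, 0.3086]
ee_rot: [2.209, 2.233, -0.0]
ft_force: [-0.1, -0.3, -2.6]
finger_gap: 0.0189
grasp_force: 59.2
```

```bash
python3 - <<'E'
from h import *
o=readout.observe();print(o["position"],o["ee_rot"],o["ft_force"],o["finger_gap"])
w=snapshot("side");v=snapshot("scene")
im=np.hstack([cv2.resize(p["frame"][y:y+200,x:x+130,::-1],None,fx=3,fy=3) for p,x,y in((w,230,110),(v,290,90))]);cv2.imwrite("pics/p1.png",im)
p=o["position"];g=p+[0,.0015,.016]
for s in(w,v):print(proj(s,g),proj(s,[.468,.037,.052]))
E
```

```text
[0.46541442 0.03544788 0.30858031] [ 2.20902213e+00  2.23329974e+00 -9.77341932e-05] [-0.10808686 -0.33698831 -2.62117298] 0.018872357757307157
(np.float64(297.2732015810942), np.float64(153.25694004869393)) (np.float64(297.43499162920733), np.float64(254.7165526102114))
(np.float64(348.3300916373155), np.float64(149.9238752577678)) (np.float64(344.30658077498055), np.float64(215.41435418540453))
```

View pics/p1.png

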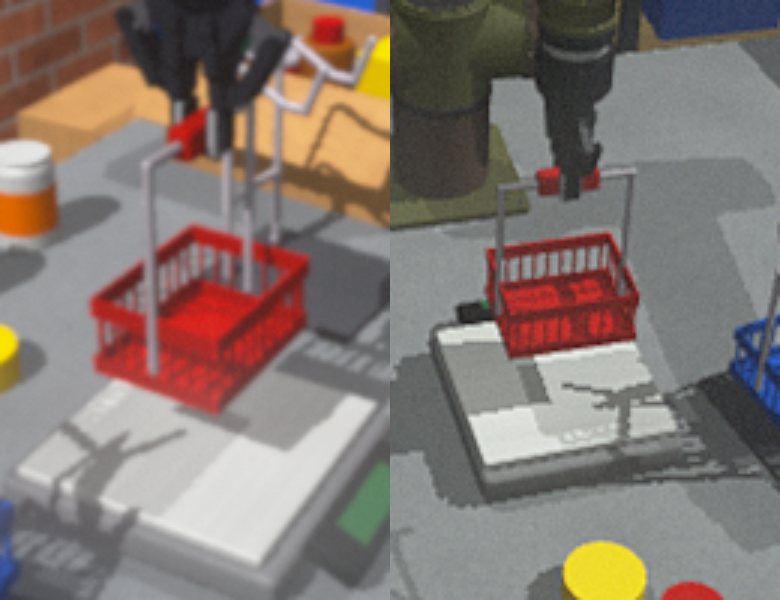

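The basket hangs level over the scale at roughly the middle. I'll lower it, with slow last millimetres.

{"fn": "play_rows", "kwargs": {
  "series": [
    [[0, 0, 0, 0, 0.003, 0.015, 1], [0, 0, 0, 0, 0, 0.02, 1], [0, 0, 0, 0, 0, 0.02, 1], [0, 0, 0, 0, 0, 0.012, 1], [0, 0, 0, 0, 0, 0.005, 1]]
  ]
}}

```text
time_s: 7.45
position: [0.4673, 0.0353, 0.2339]
ee_rot: [-2.208, -2.231, 0.004]
ft_force: [-0.1, 0.3, -1.9]
finger_gap: 0.0189
grasp_force: 59.2
```

{"fn": "play_rows", "kwargs": {
  "series": [
    [[0, 0, 0, 0, 0, 0.003, 1], [0, 0, 0, 0, 0, 0.002, 1], [0, 0, 0, 0, 0, 0.002, 1], [0, 0, 0, 0, 0, 0, 1], [0, 0, 0, 0, 0, 0, 1]]
  ]
}}

```text
time_s: 7.95
position: [0.4686, 0.0357, 0.2299]
ee_rot: [2.209, 2.233, 0.001]
ft_force: [-1.1, 0.1, -2.8]
finger_gap: 0.0188
grasp_force: 59.2
```

{"fn": "play_rows", "kwargs": {
  "series": [
    [[0, 0, 0, 0, 0, 0.001, 1], [0, 0, 0, 0, 0, 0.001, 1], [0, 0, 0, 0, 0, 0, 1], [0, 0, 0, 0, 0, 0, 1]]
  ]
}}

```text
time_s: 8.35
position: [0.4683, 0.0356, 0.2273]
ee_rot: [-2.209, -2.233, 0.0]
ft_force: [0.8, 0.0, -2.1]
finger_gap: 0.0191
grasp_force: 59.2
```

{"fn": "play_rows", "kwargs": {
  "series": [
    [[0, 0, 0, 0, 0, 0.001, 1], [0, 0, 0, 0, 0, 0.001, 1], [0, 0, 0, 0, 0, 0, 1], [0, 0, 0, 0, 0, 0, 1]]
  ]
}}

```text
time_s: 8.75
position: [0.4683, 0.0356, 0.2253]
ee_rot: [-2.209, -2.233, 0.0]
ft_force: [-0.0, -0.4, -2.4]
finger_gap: 0.0188
grasp_force: 59.2
```

{"fn": "play_rows", "kwargs": {
  "series": [
    [[0, 0, 0, 0, 0, 0.001, 1], [0, 0, 0, 0, 0, 0.001, 1], [0, 0, 0, 0, 0, 0, 1], [0, 0, 0, 0, 0, 0, 1]]
  ]
}}

```text
time_s: 9.15
position: [0.4683, 0.0356, 0.2233]
ee_rot: [-2.209, -2.233, 0.0]
ft_force: [0.1, 0.1, -2.8]
finger_gap: 0.0186
grasp_force: 59.2
```

{"fn": "play_rows", "kwargs": {
  "series": [
    [[0, 0, 0, 0, 0, 0.001, 1], [0, 0, 0, 0, 0, 0, 1], [0, 0, 0, 0, 0, 0, 1]]
  ]
}}

```text
time_s: 9.45
position: [0.4683, 0.0356, 0.2223]
ee_rot: [-2.209, -2.234, 0.0]
ft_force: [-0.1, -0.4, -2.6]
finger_gap: 0.0188
grasp_force: 59.2
```

{"fn": "play_rows", "kwargs": {
  "series": [
    [[0, 0, 0, 0, 0, 0.001, 1], [0, 0, 0, 0, 0, 0, 1], [0, 0, 0, 0, 0, 0, 1]]
  ]
}}

```text
time_s: 9.75
position: [0.4683, 0.0356, 0.2213]
ee_rot: [-2.209, -2.234, 0.0]
ft_force: [0.4, 1.6, -1.7]
finger_gap: 0.019
grasp_force: 59.4
```

{"fn": "play_rows", "kwargs": {
  "series": [
    [[0, 0, 0, 0, 0, 0.0005, 1], [0, 0, 0, 0, 0, 0, 1], [0, 0, 0, 0, 0, 0, 1]]
  ]
}}

```text
time_s: 10.05
position: [0.4685, 0.0357, 0.2212]
ee_rot: [2.209, 2.233, 0.001]
ft_force: [-0.6, 1.0, 0.3]
finger_gap: 0.0191
grasp_force: 59.6
```

{"fn": "play_rows", "kwargs": {
  "series": [
    [[0, 0, 0, 0, 0, 0.0005, 1], [0, 0, 0, 0, 0, 0, 1], [0, 0, 0, 0, 0, 0, 1]]
  ]
}}

```text
time_s: 10.35
position: [0.4686, 0.0357, 0.2211]
ee_rot: [2.209, 2.233, 0.001]
ft_force: [-0.0, 1.2, 4.2]
finger_gap: 0.0188
grasp_force: 60.2
```

The basket is seated, with about 4 N upward. I'll release gently.

{"fn": "play_rows", "kwargs": {
  "series": [
    [[0, 0, 0, 0, 0, -0.0005, 1], [0, 0, 0, 0, 0, 0, 1], [0, 0, 0, 0, 0, 0, 0.4], [0, 0, 0, 0, 0, 0, 0.2], [0, 0, 0, 0, 0, 0, 0]]
  ],
  "squeeze": 20
}}

```text
time_s: 10.85
position: [0.468, 0.0355, 0.2202]
ee_rot: [-2.209, -2.233, 0.001]
ft_force: [-0.6, -0.8, 0.5]
finger_gap: 0.0424
grasp_force: 0.0
```

{"fn": "play_rows", "kwargs": {
  "series": [
    [[0, 0, 0, 0, 0, 0, -0.5], [0, 0, 0, 0, 0, 0, -0.8], [0, 0, 0, 0, 0, 0, -0.8], [0, 0, 0, 0, 0, -0.01, -0.8], [0, 0, 0, 0, 0, -0.02, -0.8]]
  ]
}}

```text
time_s: 11.35
position: [0.4673, 0.0357, 0.2499]
ee_rot: [-2.207, -2.232, 0.004]
ft_force: [0.7, -0.2, -0.2]
finger_gap: 0.0767
grasp_force: 0.0
```

{"fn": "play_rows", "kwargs": {
  "series": [
    [[0, 0, 0, 0, 0, -0.03, -0.8], [0, 0, 0, 0, 0, -0.03, -0.8], [0, 0, 0, 0, 0, -0.03, -0.8], [0, 0, 0, 0, 0, -0.02, -0.8], [0, 0, 0, 0, 0, 0, -0.8]]
  ]
}}

```text
time_s: 11.85
position: [0.4696, 0.0356, 0.3657]
ee_rot: [2.205, 2.229, 0.008]
ft_force: [-0.6, -0.1, 0.4]
finger_gap: 0.077
grasp_force: 0.0
```

```bash
python3 - <<'E'
from h import *
o=readout.observe();print(o["position"],o["ft_force"],o["finger_gap"])
w=snapshot("side");v=snapshot("scene")
im=np.hstack([cv2.resize(p["frame"][y:y+200,x:x+130,::-1],None,fx=3,fy=3) for p,x,y in((w,230,110),(v,290,90))]);cv2.imwrite("pics/f1.png",im)
E
```

```text
[0.46961451 0.03558856 0.3656879 ] [-0.58128146 -0.05337937  0.43939114] 0.07696995635179334
```

View pics/f1.png

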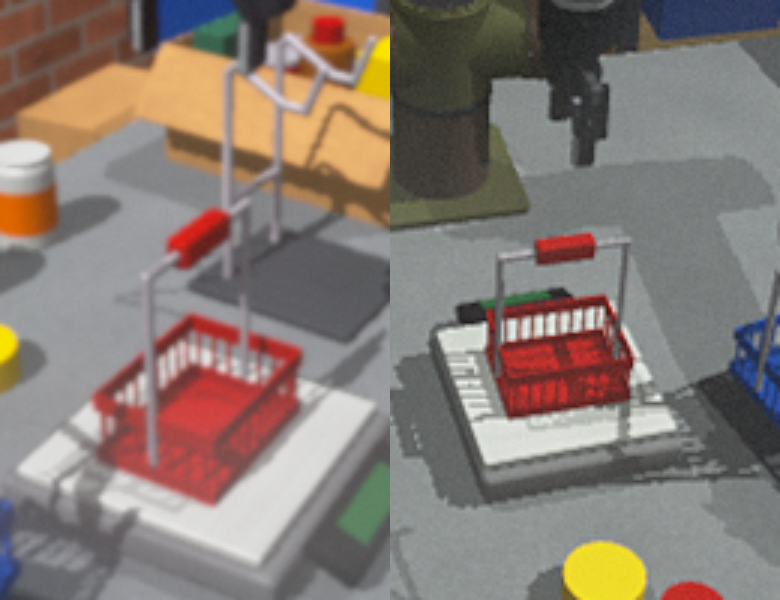

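The basket stands upright. In the side view its base centre is at about (199,435) in the crop and the platform centre at (198,435). The gripper is clear, so I'll hand in.

```bash
python3 -c "
from station import manip
print(manip.close_job())"
```

```text
the job is handed in; nothing more can be done
None
```

The red basket is off its hook and standing upright at the middle of the scale platform. It was set down gently and released at about 11 s, the blue basket wasn't touched, and the job is handed in.

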